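# Hold a glass test block in the strain viewer

## Robot

A 6-joint arm with a two-finger parallel gripper is mounted at the origin on the work surface. World frame = base frame: x ahead of the robot, y to its left, z up, the work surface at z = 0. Lengths are in m, angles in rad, forces in N, time in s.
With the tool pointing down it reaches from about 0.375 to 0.9 m from the base axis. Payload 3.1 kg.
Tool frame: the origin (TCP) lies where the fingers leave the gripper's body, on its centre line; the fingertips stand 73 mm ahead of it and the grasp point (between the pads) lies 54 mm ahead of it; z points along the fingers, y is the line along which they close (so a half turn about z gives the same grasp; the last joint's range is limited). The gripper opens to 85 mm and grips with 20 to 120 N. Pads are 22 mm wide; open, the fingers measure 114 mm over their backs; the gripper's body (76 mm by 85 mm) begins 54 mm behind the grasp point. The pads swing forward as they close: fully open they stand 13 mm farther back than shut.
Start: joints at [1.034, 0.527, 1.433, -0, 1.181, -0.178], TCP at [0.219, 0.585, 0.304] pointing down, gripper open.
Joint ranges: [-3.08, 3.08], [-0.75, 2.2], [0.22, 2.44], [-1.43, 4.57], [0, 2.65], [-2.85, 2.85]. Speed limits (rad/s): [2.79, 2.79, 3.14, 3.14, 3.14, 3.14].

## Interface

Orientations are given as a unit quaternion [x, y, z, w].
In Python, from station import manip gives the robot as it stands.
- The arm moves only by the shell command python3 -m crank 'ROWS' [FORCE]. ROWS is JSON, a list of rows, each an object with "dp": the shift along the tool's x, y, z normalised to -1 to 1, where 1 is 50 cm, a list of three; "delta_rot": the turn, a rotation vector about the tool's x, y, z normalised to -1 to 1, where 1 is 2 pi rad, a list of three; "fingers": the opening, from -1 (shut) to 1 (fully open). A call has 1 to 12 rows; each row shifts and turns the commanded pose from where the row before left it, along the tool's axes as they then stand; what a row does not reach is not made up. A row lasts 1/12 s, in which the tool goes at most 41.7 mm and 7.16 degrees, less where a joint would pass 70% of its speed; a pose out of reach is approached as far as the arm can. A call with a number of a shift or a turn outside -1 to 1 is refused whole. A call with a gripper value outside its range is refused whole. The fingers move at their own pace and stop on an object; FORCE is the grip in N (left out, the last holds). Time passes only in rows, so rows that do not move let the fingers close. It gives the time, the measured TCP pose, the force, the opening and the grip force at its end, in the units of the state.
- manip.sense(): the state, without advancing time (a new reading comes with each control period).
- manip.snapshot(name): name is "side" or "top" or "wrist"; returns (picture, depth): 420x560x3 uint8, red, green, blue; 420x560 float32, m along the optical axis (not along the pixel's ray), 0 where there is no reading.
- manip.camera_model(name): a dict with "fx", "fy", "cx", "cy" (pixels), "origin" and "attitude" of the camera in the world. Camera axes: x right, y up, looking along -z (the intrinsics and any distortion apply to the point x, -y, -z); pixel columns grow to the right and rows downward; lengths in m; the calibration is good to about 2 mm. The wrist camera is an equidistant fisheye: a pixel r from the principal point sees the ray r / f radians off the axis. A picture is of the moment at which its call begins: read the wrist's pose just before it. camera_model takes no time and is no camera call; for the wrist camera it gives the pose at the moment of the call.
- manip.sign_off(): hands the job in; it is judged then, once.
The state is a dict: "t": time; "q": joint angles; "qd": joint speeds; "tau": joint torques, N m; "tcp_pos": TCP position; "tool_rot": TCP orientation; "force": force on the tool from outside, world axes, zero at the start; "ft_torque": the same for the moment, N m; "finger_gap": opening from 0.0 (shut) to 1.0 (fully open); "gripper_force": force on a finger pad.
Only numpy, scipy, OpenCV 4.12 (cv2) and the standard library are available. Lean on these libraries where they do the work, as an engineer would, in place of code of your own. Each camera call takes 0.05 s, during which the arm holds its last target. There are 200 camera calls.

## Task

On the polishing jig, turn both black knobs clockwise to their end stops so that their steel arms swing clear of the glass block. Then take the block by its two frosted faces only, never touching the clear polished ones, and hold it upright in the strain viewer, polished faces square to the two windows and the block centred on the light between them, without touching the viewer. Finish while still holding it there, still, and leave the other things on the bench alone.

Things in the scene. Friction and masses are not known exactly. Their poses are not given: they have to be found in the camera images.
- jig: Polishing jig fixed to the bench: aluminium plate 190 (its x) by 110 (y) by 12 mm. Origin: centre of its underside, z up. A rubber rim 6 mm high round its middle makes a nest, 58 by 41 mm inside, in which the glass block stands on the plate's top, 12 mm above the bench. Two steel posts 20 mm thick and 71 mm tall stand on the plate at x = -66 mm (knob a) and x = +66 mm (knob b), y = 0.
- knob_a (a joint): Knob on the post at the jig's x = -66 mm; grows clockwise from above, end stops at 0 and 1.45 rad (over 1.36 counts); starts at 0 to 0.2. Friction 0.08 N m, no spring. Its steel arm, 14 mm wide, 6 thick, underside 84 mm above the bench, reaches 50 mm from the axis. At 0 it points to the jig's +x, 9 mm over the block's top edge, so the block cannot be lifted; at 1.45 to the jig's -y, clear.
- knob_b (a joint): The same knob on the post at the jig's x = +66 mm; also grows clockwise from above, 0 to 1.45 rad. At 0 its arm points along the jig's -x over the block; at 1.45 along the jig's +y, clear. Starts between 0 and 0.2; otherwise as knob_a.
- knob_a_grip (a point): Point on knob a's axis, 109 mm above the bench, inside its black bar grip: an upright bar 36 mm long (along this point's x, which turns with the knob), 12 mm thick (y) and 30 mm tall, from 90 to 120 mm above the bench, directly on top of the steel arm and parallel to it.
- knob_b_grip (a point): The same point of knob b: bar 36 mm along x, 12 mm thick along y, 90 to 120 mm above the bench.
- block: Glass test block, upright, 50 mm along its x (between its two clear polished faces), 36 mm along its y (between its two frosted faces), 70 mm tall, about 0.31 kg. Origin: centre of its underside; z up. In the nest its axes lie within a few degrees of the jig's and its top is 82 mm above the bench.
- block_center (a point): Centre of the glass block, 35 mm above its underside; axes as the block's.
- frosted_a: Frosted (matt white) face of the block, at its y = +18 mm; 46 mm wide and 68 mm tall. Origin at the middle of the face, 1.5 mm under its surface. To be gripped.
- frosted_b: The opposite frosted face, at the block's y = -18 mm. To be gripped.
- polished_a: Clear polished face of the block, at its x = +25 mm; 30 mm wide and 64 mm tall. Not to be touched by the fingers.
- polished_b: The opposite polished face, at the block's x = -25 mm. Not to be touched by the fingers.
- viewer: Strain viewer fixed to the bench: grey base 240 (its x) by 100 (y) by 15 mm; upright frames 80 mm wide, 10 thick, tops 147 mm above the bench, at x = -70 mm (dark filter window) and +70 mm (white lamp window, lamp housing behind); the 130 mm gap between them is open above and at both sides. Windows 60 by 60 mm, centred 105 mm up. Origin: centre of its underside; light runs along its x.
- light_mid (a point): Middle of the light path: half way between the two windows, 105 mm above the bench. Axes as the viewer's: x along the light, z up. The centre of the glass block belongs here.
- tub: Bystander: white lidded tub, 68 mm in diameter, 56 mm tall, loose. Origin: centre of its underside.
- offcut: Bystander: small black flattened glass bottle lying on the bench, about 150 mm long (x), 56 mm wide, 10 mm thick, loose. Origin under its middle.
- oilstone: Bystander: grey rubbing stone 50 (x) by 110 (y) by 18 mm lying on the bench, loose. Origin: centre of its underside.
There are look-alikes about, which are no part of the job. What is shaped like the block but green, orange or yellow is not meant.

How it is judged:
By the outcome, as a careful person would: the job done as asked, in the order asked, and still so for the second after the job is handed in, while the arm keeps its last pose, push and grip.
It also fails if it takes over 72 s, if anything falls off the work surface, if the arm or the gripper's body presses on something with over 40 N, if the wrist force passes 120 N, or if a joint passes its speed limit or range.

## Working session

There is one attempt and no reset: what is moved stays moved. The work goes in short steps, Python scripts to look and compute and a shell command to move; the robot and the scene stay as the last step left them, time stands still between calls to the robot, and variables do not carry over. Pictures are saved under pics/ and viewed, at most 10 in all, crops included, and the job is handed in when it is done.

```bash
mkdir -p pics; ls
python3 - <<'E'
from station import manip
import cv2
s=manip.sense(); print(s['t'],s['tcp_pos'],s['tool_rot'],s['finger_gap'])
for n in('top','side'):
    p,d=manip.snapshot(n); cv2.imwrite(f'pics/{n}0.png',p[...,::-1]); import numpy as np; np.save(f'pics/{n}0.npy',d); m=manip.camera_model(n); print(n,m)
    np.save(f'pics/{n}0rgb.npy',p)
E
```

```text
pics
0.0 [0.21856255 0.58494196 0.30292815] [ 1.77944497e-01  9.84039916e-01 -1.02789923e-03 -3.78158151e-04] 1.0005734396005945
top {'fx': 412.44027876007715, 'fy': 412.44027876007715, 'cx': 287.1719584282068, 'cy': 206.34428997023556, 'origin': array([0.45894459, 0.03737368, 0.93127141]), 'attitude': array([-0.05118778,  0.05017335,  0.71344089, -0.69703985])}
side {'fx': 439.19666485296057, 'fy': 439.19666485296057, 'cx': 282.1287385740221, 'cy': 210.94666778492189, 'origin': array([ 0.42492641, -0.77479276,  0.55242123]), 'attitude': array([ 0.51326506, -0.04145309, -0.06449757,  0.85479862])}
```

View pics/top0.png

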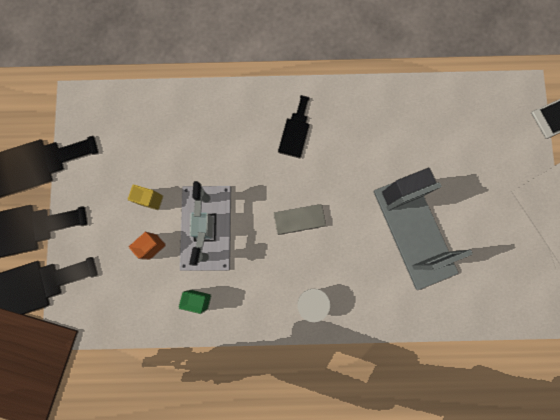

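View pics/side0.png

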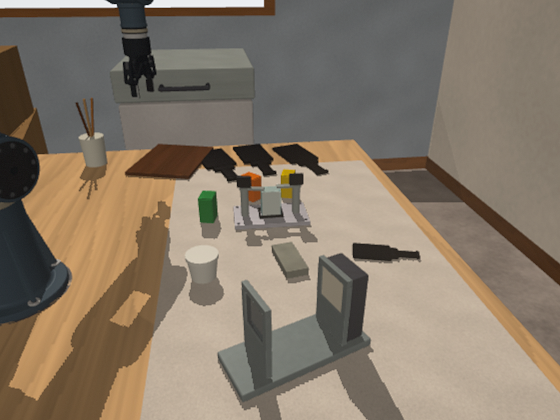

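```bash
cat > h.py <<'E'
import numpy as np, cv2
from scipy.spatial.transform import Rotation as R
def ray(m,u,v,fish=False):
    a=np.array([(u-m['cx'])/m['fx'],(v-m['cy'])/m['fy']])
    if fish:
        r=np.hypot(*a); s=np.sin(r)/r if r>1e-9 else 1
        c=np.array([a[0]*s,-a[1]*s,-np.cos(r)])
    else: c=np.array([a[0],-a[1],-1.])
    return R.from_quat(m['attitude']).apply(c)
def at_z(m,u,v,z,fish=False):
    d=ray(m,u,v,fish); o=np.array(m['origin']); return o+d*(z-o[2])/d[2]
def by_depth(m,u,v,dep,fish=False):
    d=ray(m,u,v,fish); f=R.from_quat(m['attitude']).apply([0,0,-1]); return np.array(m['origin'])+d*dep/(d@f)
E
python3 - <<'E'
import cv2,numpy as np
from h import *
from station import manip
m=manip.camera_model('top'); d=np.load('pics/top0.npy')
p=cv2.imread('pics/top0.png')
a=cv2.resize(p[175:280,170:260],None,fx=5,fy=5,interpolation=cv2.INTER_CUBIC)
b=cv2.resize(p[160:295,365:475],None,fx=3,fy=3,interpolation=cv2.INTER_CUBIC)
a=cv2.copyMakeBorder(a,0,75,0,0,cv2.BORDER_CONSTANT)[:600]
b=cv2.copyMakeBorder(b,0,600-b.shape[0],0,0,cv2.BORDER_CONSTANT)
cv2.imwrite('pics/crop1.png',np.hstack([a,b]))
print('bench',by_depth(m,260,150,d[150,260]))
for u,v in[(196,190),(196,256),(206,228),(188,230)]: print(u,v,by_depth(m,u,v,d[v,u]))
E
```

```text
bench [ 7.27584332e-01  9.73668226e-02 -4.52335223e-04]
196 190 [0.61344509 0.21873173 0.12004104]
196 256 [0.48234045 0.21804402 0.11807185]
206 228 [0.54032443 0.20576681 0.08257799]
188 230 [0.54334019 0.25945254 0.01423725]
```

View pics/crop1.png

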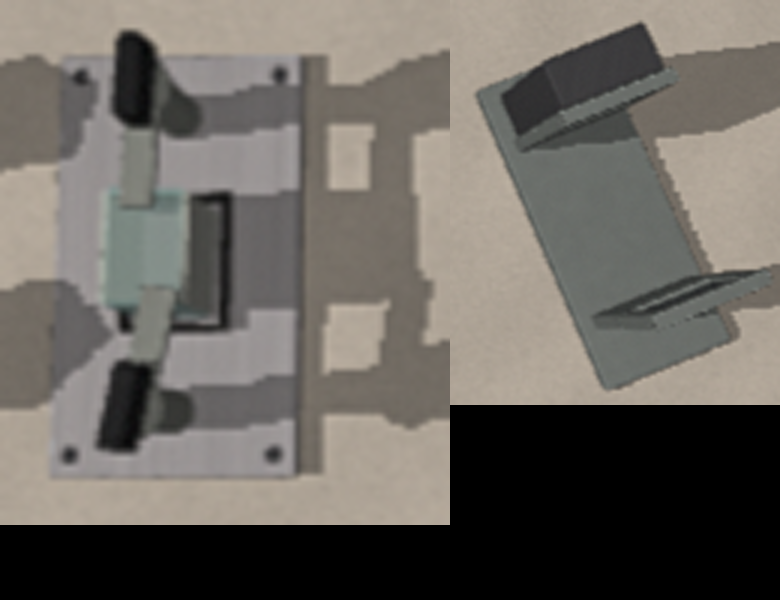

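Run:
```python
from h import *
from station import manip
m=manip.camera_model('top'); d=np.load('pics/top0.npy')
def Z(L,z,f,o): return np.array([at_z(m,o[0]+u/f-.4,o[1]+v/f-.4,z)[:2] for u,v in L])
J=Z([(62,57),(300,57),(297,475),(52,477)],.012,5,(170,175)); print('jig',J,J.mean(0),[np.linalg.norm(J[i]-J[i-1]) for i in range(4)])
ex=(J[0]+J[1]-J[2]-J[3]); print('jig axis deg',np.degrees(np.arctan2(ex[1],ex[0])))
V=Z([(478,93),(607,390),(735,338)],.015,3,(365-150,160)); print('viewer',V,np.linalg.norm(V[0]-V[1]),np.linalg.norm(V[1]-V[2]),(V[0]+V[2])/2)
e=V[0]-V[1]; print('axis',np.degrees(np.arctan2(e[1],e[0])))
# height masks
vv,uu=np.mgrid[175:280,170:260]
P=np.array([by_depth(m,u,v,d[v,u]) for u,v in zip(uu.ravel(),vv.ravel())])
def fit(Q,n):
    r=cv2.minAreaRect((Q[:,:2]*1000).astype(np.float32)); c,s=Q[:,:2].mean(0),0; w=np.linalg.eigh(np.cov(Q[:,:2].T))[1][:,1]
    print(n,len(Q),Q.mean(0),r,'axis',np.degrees(np.arctan2(w[1],w[0]))%180)
k=P[(P[:,2]>.112)&(P[:,2]<.13)]; fit(k[k[:,0]>.55],'far');fit(k[k[:,0]<.55],'near')
b=P[(P[:,2]>.077)&(P[:,2]<.088)]; fit(b,'block+')
vv,uu=np.mgrid[160:295,365:475]
P=np.array([by_depth(m,u,v,d[v,u]) for u,v in zip(uu.ravel(),vv.ravel())]); k=P[(P[:,2]>.142)&(P[:,2]<.153)]
fit(k[k[:,0]>.54],'lamp');fit(k[k[:,0]<.54],'filter')
```

```text
jig [[0.64400376 0.27475762]
 [0.64144893 0.1666887 ]
 [0.45392691 0.16858762]
 [0.45554115 0.27663617]] [0.54873018 0.22166753] [np.float64(0.1884719722710759), np.float64(0.10809911075329261), np.float64(0.1875316310939133), np.float64(0.10806060868206349)]
jig axis deg -0.5756230332099221
viewer [[ 0.62259477 -0.15931335]
 [ 0.40143307 -0.24128984]
 [ 0.43653766 -0.33720164]] 0.23586572449847862 0.10213425969212611 [ 0.52956621 -0.2482575 ]
axis 20.337885649470962
far 115 [0.61449611 0.21952563 0.11914864] ((615.0797119140625, 219.97164916992188), (12.560208320617676, 35.11266326904297), 87.24356079101562) axis 176.64200931225474
near 121 [0.48254061 0.22193366 0.11953202] ((482.6251220703125, 222.78944396972656), (12.450709342956543, 35.7307014465332), 79.08955383300781) axis 168.27000024327597
block+ 395 [0.54855223 0.22118776 0.08248881] ((551.1851196289062, 221.66531372070312), (140.56265258789062, 36.3004264831543), 0.2569911479949951) axis 176.11755154740842
lamp 738 [ 0.60933385 -0.21628331  0.14470341] ((610.9668579101562, -216.55990600585938), (44.248680114746094, 80.13780975341797), 20.398296356201172) axis 109.86286637622742
filter 240 [ 0.46385154 -0.27058772  0.14712517] ((463.9439697265625, -271.4676513671875), (10.238064765930176, 79.91325378417969), 20.327896118164062) axis 110.23637463747345
```

```bash
cat >> h.py <<'E'
def go(x,y,z,psi):
    """TCP target (m, deg): shift in present tool axes /0.5, turn /2pi"""
    from station import manip
    s=manip.sense(); r=R.from_quat(s['tool_rot']); M=r.as_matrix()
    p=psi*np.pi/180
    cand=[]
    for k in (0,np.pi):
        ty=np.array([np.cos(p+k),np.sin(p+k),0]); tz=np.array([0,0,-1.]); tx=np.cross(ty,tz)
        cand.append((r.inv()*R.from_matrix(np.c_[tx,ty,tz])).as_rotvec())
    w=min(cand,key=np.linalg.norm)
    dp=r.inv().apply(np.array([x,y,z])-s['tcp_pos'])/.5
    print('t',round(s['t'],2),'tcp',s['tcp_pos'].round(4),'psi',np.degrees(np.arctan2(M[1,1],M[0,1])).round(2),'tilt',M[:2,2].round(4),'dp',dp.round(4),'rot',(w/2/np.pi).round(4),'deg',np.degrees(w).round(2),'F',s['force'].round(1),'T',s['ft_torque'].round(2),'gap',round(s['finger_gap'],3),'gf',s['gripper_force'],'q',s['q'].round(2))
E
python3 -c "
from h import go
go(.6145,.2198,.24,86.9)"
```

```text
t 0.1 tcp [0.2186 0.585  0.303 ] psi 69.5 tilt [-0.001  -0.0017] dp [-0.9975 -0.4066  0.1265] rot [-0.0003 -0.0001 -0.0483] deg [ -0.11  -0.04 -17.4 ] F [ 0.9  0.1 -0.2] T [-0.    0.02  0.  ] gap 1.007 gf 0.0 q [ 1.03  0.53  1.43 -0.    1.18 -0.18]
```

```bash
python3 -m crank '[{"dp":[-0.066,-0.027,0.004],"delta_rot":[0,0,0],"fingers":1},{"dp":[-0.066,-0.027,0.004],"delta_rot":[0,0,0],"fingers":1},{"dp":[-0.066,-0.027,0.004],"delta_rot":[0,0,0],"fingers":1},{"dp":[-0.066,-0.027,0.004],"delta_rot":[0,0,0],"fingers":1},{"dp":[-0.066,-0.027,0.004],"delta_rot":[0,0,0],"fingers":1},{"dp":[-0.066,-0.027,0.004],"delta_rot":[0,0,0],"fingers":1},{"dp":[-0.066,-0.027,0.004],"delta_rot":[0,0,0],"fingers":1},{"dp":[-0.066,-0.027,0.004],"delta_rot":[0,0,0],"fingers":1},{"dp":[-0.066,-0.027,0.004],"delta_rot":[0,0,0],"fingers":1},{"dp":[-0.066,-0.027,0.004],"delta_rot":[0,0,0],"fingers":1},{"dp":[-0.066,-0.027,0.004],"delta_rot":[0,0,0],"fingers":1},{"dp":[-0.066,-0.027,0.004],"delta_rot":[0,0,0],"fingers":1}]' 30
python3 -m crank '[{"dp":[-0.066,-0.027,0.004],"delta_rot":[0,0,0],"fingers":1},{"dp":[-0.066,-0.027,0.004],"delta_rot":[0,0,0],"fingers":1},{"dp":[-0.066,-0.027,0.004],"delta_rot":[0,0,0],"fingers":1},{"dp":[0,0,0],"delta_rot":[0,0,-0.016],"fingers":1},{"dp":[0,0,0],"delta_rot":[0,0,-0.016],"fingers":1},{"dp":[0,0,0],"delta_rot":[0,0,-0.016],"fingers":1},{"dp":[0,0,0],"delta_rot":[0,0,0],"fingers":1}]'
python3 -c "
from h import go
go(.6145,.2198,.168,86.9)"
```

```text
t: 1.1
tcp_pos: [0.5339, 0.2935, 0.2794]
tool_rot: [0.178, 0.984, -0.0, -0.0]
force: [0.5, 0.7, -0.3]
finger_gap: 1.002
gripper_force: 0.0
t: 1.68
tcp_pos: [0.6115, 0.2219, 0.2731]
tool_rot: [0.028, 1.0, -0.0, -0.001]
force: [0.3, 0.2, -0.2]
finger_gap: 1.002
gripper_force: 0.0
t 1.68 tcp [0.6115 0.2219 0.2731] psi 86.83 tilt [-0.0015 -0.0003] dp [-0.0066 -0.0037  0.2102] rot [-0.0001 -0.0002 -0.0002] deg [-0.02 -0.09 -0.07] F [ 0.3  0.2 -0.2] T [0.05 0.03 0.04] gap 1.002 gf 0.0 q [ 0.18  0.6   1.39  0.    1.15 -1.34]
```

```bash
python3 -m crank '[{"dp":[-0.0066,-0.0037,0.05],"delta_rot":[0,0,0],"fingers":1},{"dp":[0,0,0.06],"delta_rot":[0,0,0],"fingers":0.3},{"dp":[0,0,0.06],"delta_rot":[0,0,0],"fingers":0},{"dp":[0,0,0.04],"delta_rot":[0,0,0],"fingers":-0.3},{"dp":[0,0,0],"delta_rot":[0,0,0],"fingers":-1},{"dp":[0,0,0],"delta_rot":[0,0,0],"fingers":-1},{"dp":[0,0,0],"delta_rot":[0,0,0],"fingers":-1},{"dp":[0,0,0],"delta_rot":[0,0,0],"fingers":-1}]' 30
python3 -c "
from h import go
go(.6145,.2198,.168,86.9)"
```

```text
t: 2.35
tcp_pos: [0.6154, 0.2214, 0.1701]
tool_rot: [0.029, 1.0, 0.001, 0.001]
force: [1.1, 3.6, -5.1]
finger_gap: 0.132
gripper_force: 34.0
t 2.35 tcp [0.6154 0.2214 0.1701] psi 86.71 tilt [0.0026 0.002 ] dp [ 0.0016 -0.0033  0.0042] rot [ 0.0003  0.0004 -0.0005] deg [ 0.12  0.14 -0.19] F [ 1.1  3.6 -5.1] T [ 0.35 -0.13 -0.07] gap 0.132 gf 34.0151309967041 q [ 0.17  0.73  1.46  0.    0.95 -1.34]
```

```bash
python3 -m crank '[{"dp":[0,0.003,0],"delta_rot":[0,0,0.01],"fingers":-1},{"dp":[0,0,0],"delta_rot":[0,0,0.019],"fingers":-1},{"dp":[0,0,0],"delta_rot":[0,0,0.019],"fingers":-1},{"dp":[0,0,0],"delta_rot":[0,0,0.019],"fingers":-1},{"dp":[0,0,0],"delta_rot":[0,0,0.019],"fingers":-1},{"dp":[0,0,0],"delta_rot":[0,0,0.019],"fingers":-1},{"dp":[0,0,0],"delta_rot":[0,0,0.019],"fingers":-1},{"dp":[0,0,0],"delta_rot":[0,0,0.019],"fingers":-1},{"dp":[0,0,0],"delta_rot":[0,0,0.019],"fingers":-1},{"dp":[0,0,0],"delta_rot":[0,0,0.019],"fingers":-1},{"dp":[0,0,0],"delta_rot":[0,0,0.019],"fingers":-1},{"dp":[0,0,0],"delta_rot":[0,0,0],"fingers":-1}]' 30
python3 -c "
from h import go
go(.6154,.2214,.168,5.5)"
```

```text
t: 3.35
tcp_pos: [0.615, 0.2212, 0.1701]
tool_rot: [0.611, 0.792, -0.0, 0.001]
force: [-0.9, -2.0, -2.1]
finger_gap: 0.136
gripper_force: 34.4
t 3.35 tcp [0.615  0.2212 0.1701] psi 14.67 tilt [ 0.0009 -0.0013] dp [0.0001 0.0009 0.0042] rot [0.0001 0.0002 0.0255] deg [0.04 0.08 9.17] F [-0.9 -2.  -2.1] T [-0.44  0.16 -0.1 ] gap 0.136 gf 34.38171565532684 q [ 0.18  0.73  1.46 -0.    0.95 -0.08]
```

```bash
python3 -m crank '[{"dp":[0,0,0],"delta_rot":[0,0,0.01],"fingers":-1},{"dp":[0,0,0],"delta_rot":[0,0,0.01],"fingers":-1},{"dp":[0,0,0],"delta_rot":[0,0,0.006],"fingers":-1},{"dp":[0,0,0],"delta_rot":[0,0,0],"fingers":-1}]'
python3 -c "
from h import go
go(.6154,.2214,.168,5.5)"
```

```text
t: 3.68
tcp_pos: [0.615, 0.2212, 0.1701]
tool_rot: [0.672, 0.741, -0.0, 0.001]
force: [-0.6, -2.3, -0.2]
finger_gap: 0.131
gripper_force: 34.7
t 3.68 tcp [0.615  0.2212 0.1701] psi 5.6 tilt [ 0.0007 -0.0014] dp [0.0003 0.0009 0.0042] rot [0.0001 0.0002 0.0003] deg [0.03 0.08 0.1 ] F [-0.6 -2.3 -0.2] T [-0.58  0.27  0.13] gap 0.131 gf 34.71301853656769 q [ 0.18  0.73  1.46 -0.    0.95  0.08]
```

```bash
python3 -m crank '[{"dp":[0,0,0],"delta_rot":[0,0,0.006],"fingers":-1},{"dp":[0,0,0],"delta_rot":[0,0,0],"fingers":-1}]'
python3 -c "
from h import go
go(.6154,.2214,.168,5.5)"
```

```text
t: 3.85
tcp_pos: [0.615, 0.2213, 0.1701]
tool_rot: [0.685, 0.729, -0.0, 0.001]
force: [-1.8, -3.6, 1.3]
finger_gap: 0.128
gripper_force: 41.5
t 3.85 tcp [0.615  0.2213 0.1701] psi 3.59 tilt [ 0.0009 -0.0019] dp [0.0001 0.0009 0.0042] rot [ 0.0001  0.0003 -0.0053] deg [ 0.04  0.11 -1.91] F [-1.8 -3.6  1.3] T [-0.5   0.33  0.81] gap 0.128 gf 41.47338509559631 q [ 0.18  0.73  1.46 -0.    0.95  0.11]
```

```bash
python3 -m crank '[{"dp":[0,0,0],"delta_rot":[0,0,-0.006],"fingers":1},{"dp":[0,0,0],"delta_rot":[0,0,0],"fingers":1},{"dp":[0,0,0],"delta_rot":[0,0,0],"fingers":1},{"dp":[0,0,-0.06],"delta_rot":[0,0,0],"fingers":1},{"dp":[0,0,-0.06],"delta_rot":[0,0,0],"fingers":1},{"dp":[0.005,-0.066,0],"delta_rot":[0,0,0],"fingers":1},{"dp":[0.005,-0.066,0],"delta_rot":[0,0,0],"fingers":1},{"dp":[0.005,-0.066,0],"delta_rot":[0,0,0],"fingers":1},{"dp":[0.005,-0.066,0],"delta_rot":[0,0,0],"fingers":1}]'
python3 -m crank '[{"dp":[0,0,0],"delta_rot":[0,0,-0.019],"fingers":1},{"dp":[0,0,0],"delta_rot":[0,0,-0.019],"fingers":1},{"dp":[0,0,0],"delta_rot":[0,0,-0.019],"fingers":1},{"dp":[0,0,0],"delta_rot":[0,0,-0.019],"fingers":1},{"dp":[0,0,0],"delta_rot":[0,0,-0.019],"fingers":1},{"dp":[0,0,0],"delta_rot":[0,0,-0.019],"fingers":1},{"dp":[0,0,0],"delta_rot":[0,0,-0.019],"fingers":1},{"dp":[0,0,0],"delta_rot":[0,0,-0.019],"fingers":1},{"dp":[0,0,0],"delta_rot":[0,0,-0.019],"fingers":1},{"dp":[0,0,0],"delta_rot":[0,0,-0.019],"fingers":1},{"dp":[0,0,0],"delta_rot":[0,0,-0.013],"fingers":1},{"dp":[0,0,0],"delta_rot":[0,0,0],"fingers":1}]'
python3 -c "
from h import go
go(.483,.2235,.168,78.7)
from station import manip
import cv2
p,d=manip.snapshot('top'); cv2.imwrite('pics/top1.png',cv2.resize(p[165:290,160:280,::-1],None,fx=4,fy=4,interpolation=cv2.INTER_CUBIC))"
```

```text
t: 4.6
tcp_pos: [0.4816, 0.2195, 0.2297]
tool_rot: [0.673, 0.74, 0.001, 0.0]
force: [0.1, 0.0, -0.6]
finger_gap: 1.0
gripper_force: 0.0
t: 5.6
tcp_pos: [0.483, 0.2197, 0.2294]
tool_rot: [0.1, 0.995, 0.001, 0.001]
force: [0.4, 0.1, 0.8]
finger_gap: 1.006
gripper_force: 0.0
t 5.6 tcp [0.483  0.2197 0.2294] psi 78.57 tilt [0.0017 0.0008] dp [0.0016 0.0074 0.1229] rot [ 0.0002  0.0002 -0.0004] deg [ 0.07  0.08 -0.13] F [0.4 0.1 0.8] T [ 0.   -0.02 -0.01] gap 1.006 gf 0.0 q [ 0.22  0.51  1.74  0.    0.89 -1.16]
```

View pics/top1.png

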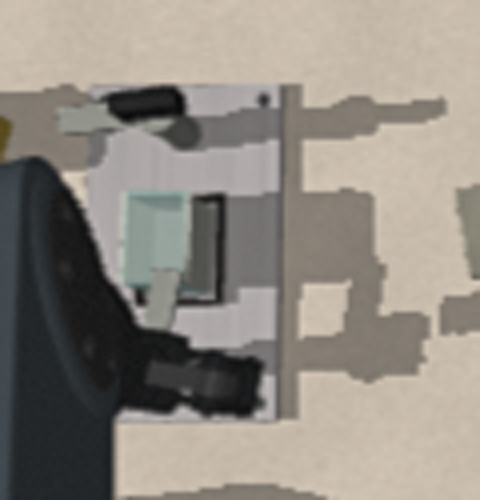

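The far knob's arm (80,118) now points away from the block, and its bar (145,105) lies at the stop angle. Next is the near knob, with its arm at (162,295).

```bash
python3 -m crank '[{"dp":[0.0016,0.0074,0.05],"delta_rot":[0,0,0],"fingers":0.3},{"dp":[0,0,0.05],"delta_rot":[0,0,0],"fingers":0},{"dp":[0,0,0.02],"delta_rot":[0,0,0],"fingers":-0.3},{"dp":[0,0,0],"delta_rot":[0,0,0],"fingers":-1},{"dp":[0,0,0],"delta_rot":[0,0,0],"fingers":-1},{"dp":[0,0,0],"delta_rot":[0,0,0],"fingers":-1},{"dp":[0,0,0],"delta_rot":[0,0,0],"fingers":-1}]' 30
python3 -m crank '[{"dp":[0,0,0],"delta_rot":[0,0,0.01],"fingers":-1},{"dp":[0,0,0],"delta_rot":[0,0,0.018],"fingers":-1},{"dp":[0,0,0],"delta_rot":[0,0,0.018],"fingers":-1},{"dp":[0,0,0],"delta_rot":[0,0,0.018],"fingers":-1},{"dp":[0,0,0],"delta_rot":[0,0,0.018],"fingers":-1},{"dp":[0,0,0],"delta_rot":[0,0,0.018],"fingers":-1},{"dp":[0,0,0],"delta_rot":[0,0,0.018],"fingers":-1},{"dp":[0,0,0],"delta_rot":[0,0,0.018],"fingers":-1},{"dp":[0,0,0],"delta_rot":[0,0,0.018],"fingers":-1},{"dp":[0,0,0],"delta_rot":[0,0,0.018],"fingers":-1},{"dp":[0,0,0],"delta_rot":[0,0,0.018],"fingers":-1},{"dp":[0,0,0],"delta_rot":[0,0,0.01],"fingers":-1}]' 30
python3 -c "
from h import go
go(.483,.2235,.168,5)"
```

```text
t: 6.23
tcp_pos: [0.4832, 0.2238, 0.1699]
tool_rot: [0.101, 0.995, 0.001, 0.001]
force: [0.4, 3.3, -2.0]
finger_gap: 0.131
gripper_force: 33.5
t: 7.23
tcp_pos: [0.4829, 0.2236, 0.1699]
tool_rot: [0.668, 0.744, 0.001, 0.0]
force: [0.3, 2.1, -1.5]
finger_gap: 0.13
gripper_force: 33.6
t 7.23 tcp [0.4829 0.2236 0.1699] psi 6.23 tilt [0.0018 0.0009] dp [-0.0002  0.0003  0.0039] rot [ 0.0003 -0.0001  0.0034] deg [ 0.11 -0.04  1.23] F [ 0.3  2.1 -1.5] T [0.35 0.11 0.11] gap 0.13 gf 33.6242151260376 q [0.22 0.61 1.78 0.   0.75 0.11]
```

```bash
python3 -m crank '[{"dp":[0,0,0],"delta_rot":[0,0,0.006],"fingers":-1},{"dp":[0,0,0],"delta_rot":[0,0,0.002],"fingers":-1},{"dp":[0,0,0],"delta_rot":[0,0,0],"fingers":-1}]'
python3 -c "
from h import go
go(.483,.2235,.168,5)"
```

```text
t: 7.48
tcp_pos: [0.4829, 0.2236, 0.1699]
tool_rot: [0.683, 0.73, 0.001, 0.001]
force: [-1.7, 2.7, 1.5]
finger_gap: 0.135
gripper_force: 39.8
t 7.48 tcp [0.4829 0.2236 0.1699] psi 3.79 tilt [0.0021 0.0004] dp [-0.0003  0.0002  0.0038] rot [ 0.0003 -0.     -0.0034] deg [ 0.12 -0.01 -1.21] F [-1.7  2.7  1.5] T [0.58 0.21 0.83] gap 0.135 gf 39.82219934463501 q [ 0.22  0.61  1.78 -0.    0.75  0.16]
```

```bash
python3 -m crank '[{"dp":[0,0,0],"delta_rot":[0,0,-0.008],"fingers":1},{"dp":[0,0,0],"delta_rot":[0,0,0],"fingers":1},{"dp":[0,0,0],"delta_rot":[0,0,0],"fingers":1},{"dp":[0,0,-0.06],"delta_rot":[0,0,0],"fingers":1},{"dp":[0,0,-0.06],"delta_rot":[0,0,0],"fingers":1},{"dp":[0,-0.06,-0.05],"delta_rot":[0,0,0],"fingers":1},{"dp":[0,0,0],"delta_rot":[0,0,0],"fingers":1}]'
python3 - <<'E'
from h import *
from station import manip
p,d=manip.snapshot('top'); m=manip.camera_model('top')
cv2.imwrite('pics/top2.png',cv2.resize(p[165:290,160:280,::-1],None,fx=4,fy=4,interpolation=cv2.INTER_CUBIC))
vv,uu=np.mgrid[175:280,170:260]
P=np.array([by_depth(m,u,v,d[v,u]) for u,v in zip(uu.ravel(),vv.ravel())])
k=P[(P[:,2]>.078)&(P[:,2]<.0855)&(abs(P[:,0]-.548)<.03)&(abs(P[:,1]-.222)<.03)]
r=cv2.minAreaRect((k[:,:2]*1000).astype(np.float32)); print(len(k),k.mean(0),r)
go(*r[0],.11,90)
E
```

```text
t: 8.07
tcp_pos: [0.4502, 0.2195, 0.2577]
tool_rot: [0.666, 0.746, 0.001, 0.0]
force: [-0.9, -0.1, -0.9]
finger_gap: 1.003
gripper_force: 0.0
412 [0.5482123  0.22137335 0.08195095] ((548.2546997070312, 221.51771545410156), (35.98149871826172, 47.9879264831543), 89.73186492919922)
t 8.12 tcp [0.4514 0.2196 0.2562] psi 6.45 tilt [0.0025 0.0006] dp [ 316.647  1138.4064    3.316 ] rot [ 0.0004  0.0003 -0.2321] deg [  0.13   0.09 -83.55] F [ 1.6 -0.1 -1. ] T [-0.    0.    0.01] gap 0.996 gf 0.0 q [ 0.23  0.43  1.79 -0.    0.92  0.12]
```

View pics/top2.png

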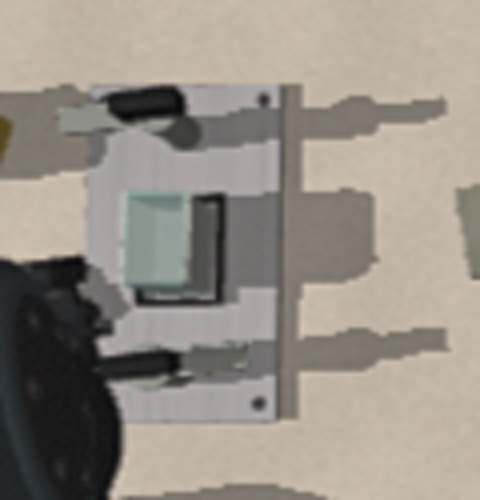

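```bash
python3 -m crank '[{"dp":[-0.005,0.064,0],"delta_rot":[0,0,0],"fingers":1},{"dp":[-0.005,0.064,0],"delta_rot":[0,0,0],"fingers":1},{"dp":[-0.005,0.065,0],"delta_rot":[0,0,0],"fingers":1}]'
python3 -m crank '[{"dp":[0,0,0],"delta_rot":[0,0,-0.01925],"fingers":1},{"dp":[0,0,0],"delta_rot":[0,0,-0.01925],"fingers":1},{"dp":[0,0,0],"delta_rot":[0,0,-0.01925],"fingers":1},{"dp":[0,0,0],"delta_rot":[0,0,-0.01925],"fingers":1},{"dp":[0,0,0],"delta_rot":[0,0,-0.01925],"fingers":1},{"dp":[0,0,0],"delta_rot":[0,0,-0.01925],"fingers":1},{"dp":[0,0,0],"delta_rot":[0,0,-0.01925],"fingers":1},{"dp":[0,0,0],"delta_rot":[0,0,-0.01925],"fingers":1},{"dp":[0,0,0],"delta_rot":[0,0,-0.01925],"fingers":1},{"dp":[0,0,0],"delta_rot":[0,0,-0.01925],"fingers":1},{"dp":[0,0,0],"delta_rot":[0,0,-0.01925],"fingers":1},{"dp":[0,0,0],"delta_rot":[0,0,-0.01925],"fingers":1}]'
python3 - <<'E'
from h import *
from station import manip
manip.camera_model('wrist')
go(.5485,.223,.11,89.5)
m=manip.camera_model('wrist'); p,d=manip.snapshot('wrist'); print(m)
cv2.imwrite('pics/w0.png',p[...,::-1]); np.save('pics/w0.npy',d)
import pickle; pickle.dump(m,open('pics/w0.pkl','wb'))
vv,uu=np.nonzero(d>0)
P=np.array([by_depth(m,u,v,d[v,u],True) for u,v in zip(uu,vv)])
s=(P[:,2]>.075)&(P[:,2]<.0865)&(abs(P[:,0]-.548)<.04)&(abs(P[:,1]-.222)<.03)
k=P[s]; print(len(k),k.mean(0) if len(k) else '', cv2.minAreaRect((k[:,:2]*1000).astype(np.float32)) if len(k) else '')
E
```

```text
t: 8.37
tcp_pos: [0.5503, 0.2231, 0.2534]
tool_rot: [0.666, 0.746, -0.0, -0.0]
force: [-0.2, 0.2, 0.5]
finger_gap: 0.998
gripper_force: 0.0
t: 9.37
tcp_pos: [0.5496, 0.2229, 0.2526]
tool_rot: [0.001, 1.0, -0.0, -0.001]
force: [0.5, 0.6, -0.0]
finger_gap: 1.005
gripper_force: 0.0
t 9.37 tcp [0.5496 0.2229 0.2526] psi 89.92 tilt [-0.0014 -0.0004] dp [0.0017 0.0004 0.2852] rot [-0.0001 -0.0002  0.0012] deg [-0.03 -0.08  0.42] F [ 0.5  0.6 -0. ] T [-0.01  0.02  0.04] gap 1.005 gf 0.0 q [ 0.2   0.55  1.56 -0.    1.03 -1.37]
{'fx': 325.19226210127806, 'fy': 325.19226210127806, 'cx': 270.840810193036, 'cy': 209.64562942595518, 'origin': array([0.47499117, 0.22263159, 0.32204302]), 'attitude': array([-0.10355771, -0.10357307,  0.6986715 ,  0.70029034])}
2812 [0.54703444 0.22245482 0.08098411] ((548.87353515625, 222.54925537109375), (35.93551254272461, 50.59632873535156), 88.37477111816406)
```

View pics/w0.png

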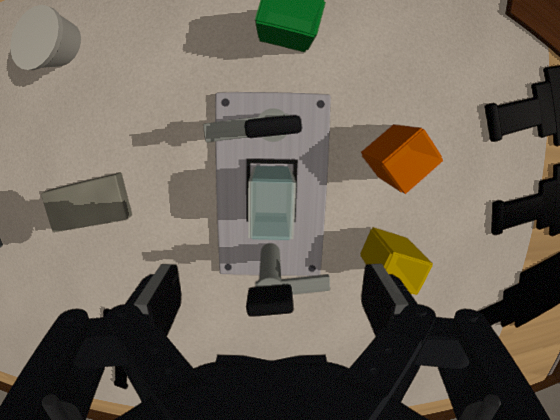

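```bash
python3 -m crank '[{"dp":[0.0014,-0.001,0.05],"delta_rot":[0,0,0.0035],"fingers":1},{"dp":[0,0,0.05],"delta_rot":[0,0,0],"fingers":1},{"dp":[0,0,0.05],"delta_rot":[0,0,0],"fingers":1},{"dp":[0,0,0.05],"delta_rot":[0,0,0],"fingers":1},{"dp":[0,0,0.05],"delta_rot":[0,0,0],"fingers":1},{"dp":[0,0,0.035],"delta_rot":[0,0,0],"fingers":1},{"dp":[0,0,0],"delta_rot":[0,0,0],"fingers":1}]'
python3 -c "
from h import go
go(.5489,.2225,.11,88.6)"
```

```text
t: 10.0
tcp_pos: [0.5464, 0.2219, 0.1068]
tool_rot: [0.016, 1.0, -0.001, -0.004]
force: [0.0, -0.0, -0.0]
finger_gap: 0.996
gripper_force: 0.0
t 10.0 tcp [0.5464 0.2219 0.1068] psi 88.21 tilt [-0.0085 -0.0018] dp [-0.0049  0.0014 -0.0064] rot [-0.0003 -0.0014 -0.0011] deg [-0.12 -0.49 -0.39] F [ 0. -0. -0.] T [-0.   -0.03  0.01] gap 0.996 gf 0.0 q [ 0.2   0.76  1.65 -0.    0.74 -1.34]
```

```bash
python3 -m crank '[{"dp":[-0.005,0.0014,-0.0064],"delta_rot":[-0.0003,-0.0014,-0.001],"fingers":1},{"dp":[0,0,0],"delta_rot":[0,0,0],"fingers":1}]'
python3 -c "
from h import go
go(.5489,.2225,.11,88.6)"
```

```text
t: 10.17
tcp_pos: [0.5525, 0.2235, 0.1155]
tool_rot: [0.011, 1.0, 0.001, 0.006]
force: [-0.3, -0.1, 0.9]
finger_gap: 1.0
gripper_force: 0.0
t 10.17 tcp [0.5525 0.2235 0.1155] psi 88.7 tilt [0.0118 0.0022] dp [ 0.0073 -0.0021  0.011 ] rot [0.0004 0.0019 0.0003] deg [0.14 0.67 0.1 ] F [-0.3 -0.1  0.9] T [ 0.03 -0.05 -0.  ] gap 1.0 gf 0.0 q [ 0.2   0.75  1.65 -0.    0.73 -1.35]
```

```bash
python3 -m crank '[{"dp":[0,0,0],"delta_rot":[0,0,0],"fingers":1},{"dp":[0,0,0],"delta_rot":[0,0,0],"fingers":1},{"dp":[0,0,0],"delta_rot":[0,0,0],"fingers":1},{"dp":[0,0,0],"delta_rot":[0,0,0],"fingers":1}]'
python3 -c "
from h import go
go(.5489,.2225,.11,88.6)"
```

```text
t: 10.5
tcp_pos: [0.5515, 0.2234, 0.1155]
tool_rot: [0.011, 1.0, 0.001, 0.005]
force: [-0.5, -0.6, 0.2]
finger_gap: 1.002
gripper_force: 0.0
t 10.5 tcp [0.5515 0.2234 0.1155] psi 88.75 tilt [0.0104 0.002 ] dp [ 0.0053 -0.002   0.011 ] rot [0.0004 0.0016 0.0004] deg [0.13 0.59 0.15] F [-0.5 -0.6  0.2] T [-0.   -0.02  0.01] gap 1.002 gf 0.0 q [ 0.2   0.75  1.65 -0.    0.73 -1.35]
```

```bash
python3 -m crank '[{"dp":[0.0053,-0.002,0.009],"delta_rot":[0.0004,0.0016,0.0004],"fingers":1},{"dp":[0,0,0],"delta_rot":[0,0,0],"fingers":1},{"dp":[0,0,0],"delta_rot":[0,0,0],"fingers":1},{"dp":[0,0,0],"delta_rot":[0,0,0],"fingers":1},{"dp":[0,0,0],"delta_rot":[0,0,0],"fingers":1}]'
python3 -c "
from h import go
go(.5489,.2225,.11,88.6)"
```

```text
t: 10.92
tcp_pos: [0.5485, 0.2224, 0.11]
tool_rot: [0.012, 1.0, -0.0, -0.001]
force: [-0.4, -0.0, 0.7]
finger_gap: 1.002
gripper_force: 0.0
t 10.92 tcp [0.5485 0.2224 0.11  ] psi 88.62 tilt [-0.0015 -0.0007] dp [-0.0008  0.0002 -0.    ] rot [-0.0001 -0.0002  0.    ] deg [-0.04 -0.08  0.02] F [-0.4 -0.   0.7] T [-0.03 -0.06 -0.04] gap 1.002 gf 0.0 q [ 0.2   0.76  1.65 -0.    0.74 -1.35]
```

Good. Close gently, then firm up.

```bash
python3 -m crank '[{"dp":[0,0,0],"delta_rot":[0,0,0],"fingers":0.4},{"dp":[0,0,0],"delta_rot":[0,0,0],"fingers":0.2},{"dp":[0,0,0],"delta_rot":[0,0,0],"fingers":0},{"dp":[0,0,0],"delta_rot":[0,0,0],"fingers":-0.2},{"dp":[0,0,0],"delta_rot":[0,0,0],"fingers":-0.5},{"dp":[0,0,0],"delta_rot":[0,0,0],"fingers":-0.5},{"dp":[0,0,0],"delta_rot":[0,0,0],"fingers":-0.5}]' 20
python3 -m crank '[{"dp":[0,0,0],"delta_rot":[0,0,0],"fingers":-1},{"dp":[0,0,0],"delta_rot":[0,0,0],"fingers":-1},{"dp":[0,0,0],"delta_rot":[0,0,0],"fingers":-1}]' 50
python3 -c "
from h import go
go(.5489,.2225,.11,88.6)"
```

```text
t: 11.5
tcp_pos: [0.5486, 0.2225, 0.1102]
tool_rot: [0.012, 1.0, -0.0, -0.001]
force: [-0.8, 0.8, 0.5]
finger_gap: 0.422
gripper_force: 25.5
t: 11.75
tcp_pos: [0.5487, 0.2225, 0.1103]
tool_rot: [0.012, 1.0, -0.0, -0.0]
force: [-0.5, 0.7, 1.9]
finger_gap: 0.415
gripper_force: 50.5
t 11.75 tcp [0.5487 0.2225 0.1103] psi 88.61 tilt [-0.0009 -0.0004] dp [-0.0004  0.0001  0.0005] rot [-0.0001 -0.0001  0.    ] deg [-0.03 -0.05  0.01] F [-0.5  0.7  1.9] T [0.13 0.09 0.06] gap 0.415 gf 50.52645206451416 q [ 0.2   0.76  1.65 -0.    0.74 -1.35]
```

```bash
python3 -m crank '[{"dp":[0,0,-0.02],"delta_rot":[0,0,0],"fingers":-1},{"dp":[0,0,-0.03],"delta_rot":[0,0,0],"fingers":-1},{"dp":[0,0,-0.04],"delta_rot":[0,0,0],"fingers":-1},{"dp":[0,0,-0.05],"delta_rot":[0,0,0],"fingers":-1},{"dp":[0,0,-0.05],"delta_rot":[0,0,0],"fingers":-1},{"dp":[0,0,-0.05],"delta_rot":[0,0,0],"fingers":-1},{"dp":[0,0,-0.05],"delta_rot":[0,0,0],"fingers":-1},{"dp":[0,0,-0.05],"delta_rot":[0,0,0],"fingers":-1},{"dp":[0,0,-0.04],"delta_rot":[0,0,0],"fingers":-1},{"dp":[0,0,-0.03],"delta_rot":[0,0,0],"fingers":-1},{"dp":[0,0,-0.02],"delta_rot":[0,0,0],"fingers":-1},{"dp":[0,0,0],"delta_rot":[0,0,0],"fingers":-1}]'
python3 -c "
from h import go
go(.5296,-.2465,.33,88.6)"
```

```text
t: 12.75
tcp_pos: [0.5493, 0.2226, 0.3273]
tool_rot: [0.012, 1.0, -0.0, 0.001]
force: [1.0, 0.2, -3.2]
finger_gap: 0.414
gripper_force: 50.4
t 12.75 tcp [0.5493 0.2226 0.3273] psi 88.62 tilt [ 0.0024 -0.    ] dp [ 0.0167 -0.9388 -0.0054] rot [0.     0.0004 0.0001] deg [0.   0.14 0.02] F [ 1.   0.2 -3.2] T [-0.04  0.01 -0.  ] gap 0.414 gf 50.38465440273285 q [ 0.2   0.46  1.49 -0.    1.19 -1.35]
```

```bash
python3 -m crank '[{"dp":[0.001,-0.02,0],"delta_rot":[0,0,0],"fingers":-1},{"dp":[0.001,-0.04,0],"delta_rot":[0,0,0],"fingers":-1},{"dp":[0.001,-0.05,0],"delta_rot":[0,0,0],"fingers":-1},{"dp":[0.001,-0.05,0],"delta_rot":[0,0,0],"fingers":-1},{"dp":[0.001,-0.05,0],"delta_rot":[0,0,0],"fingers":-1},{"dp":[0.001,-0.05,0],"delta_rot":[0,0,0],"fingers":-1},{"dp":[0.001,-0.05,0],"delta_rot":[0,0,0],"fingers":-1},{"dp":[0.001,-0.05,0],"delta_rot":[0,0,0],"fingers":-1},{"dp":[0.001,-0.05,0],"delta_rot":[0,0,0],"fingers":-1},{"dp":[0.001,-0.05,0],"delta_rot":[0,0,0],"fingers":-1},{"dp":[0.001,-0.05,0],"delta_rot":[0,0,0],"fingers":-1},{"dp":[0.001,-0.05,0],"delta_rot":[0,0,0],"fingers":-1}]'
python3 -m crank '[{"dp":[0.001,-0.05,0],"delta_rot":[0,0,0],"fingers":-1},{"dp":[0.001,-0.05,0],"delta_rot":[0,0,0],"fingers":-1},{"dp":[0.001,-0.05,0],"delta_rot":[0,0,0],"fingers":-1},{"dp":[0.001,-0.05,0],"delta_rot":[0,0,0],"fingers":-1},{"dp":[0.001,-0.05,0],"delta_rot":[0,0,0],"fingers":-1},{"dp":[0,-0.05,0],"delta_rot":[0,0,0],"fingers":-1},{"dp":[0,-0.04,0],"delta_rot":[0,0,0],"fingers":-1},{"dp":[0,-0.02,0],"delta_rot":[0,0,0],"fingers":-1},{"dp":[0,0,0],"delta_rot":[0,0,-0.014],"fingers":-1},{"dp":[0,0,0],"delta_rot":[0,0,-0.016],"fingers":-1},{"dp":[0,0,0],"delta_rot":[0,0,-0.016],"fingers":-1},{"dp":[0,0,0],"delta_rot":[0,0,-0.014],"fingers":-1}]'
python3 -m crank '[{"dp":[0,0,0],"delta_rot":[0,0,0],"fingers":-1},{"dp":[0,0,0],"delta_rot":[0,0,0],"fingers":-1},{"dp":[0,0,0],"delta_rot":[0,0,0],"fingers":-1}]'
python3 - <<'E'
from h import *
from station import manip
go(.5296,-.2465,.1683,110.3)
m=manip.camera_model('wrist'); p,d=manip.snapshot('wrist')
cv2.imwrite('pics/w1.png',p[...,::-1])
vv,uu=np.nonzero(d>0)
P=np.array([by_depth(m,u,v,d[v,u],True) for u,v in zip(uu,vv)])
c=np.array([.5296,-.2465]); a=np.radians(20.3)
E=np.array([[np.cos(a),np.sin(a)],[-np.sin(a),np.cos(a)]])
L=(P[:,:2]-c)@E.T
for n,lo,hi in(('filter',-.085,-.055),('lamp',.055,.12)):
    s=(P[:,2]>.141)&(P[:,2]<.153)&(L[:,0]>lo)&(L[:,0]<hi)&(abs(L[:,1])<.06)
    if s.sum()>5: print(n,s.sum(),P[s].mean(0),cv2.minAreaRect((P[s,:2]*1000).astype(np.float32)),'local',L[s].min(0),L[s].max(0))
s=(abs(P[:,2]-.015)<.004)&(abs(L[:,0])<.14)&(abs(L[:,1])<.07)
print('base',s.sum(),L[s].min(0),L[s].max(0))
# held block: bottom / face points in tool frame
st=manip.sense(); Q=R.from_quat(st['tool_rot']).inv().apply(P-st['tcp_pos'])
s=(Q[:,2]>.02)&(Q[:,2]<.12)&(abs(Q[:,0])<.045)&(abs(Q[:,1])<.025)
b=Q[s];print('block',len(b),b.min(0) if len(b) else '',b.max(0) if len(b) else '', np.median(b,0) if len(b) else '')
E
```

```text
t: 13.75
tcp_pos: [0.5344, -0.0588, 0.3233]
tool_rot: [0.012, 1.0, 0.0, -0.003]
force: [-0.1, 0.1, -3.3]
finger_gap: 0.419
gripper_force: 50.5
t: 14.75
tcp_pos: [0.5281, -0.2366, 0.3238]
tool_rot: [-0.178, 0.984, 0.001, -0.002]
force: [0.4, 0.2, -2.9]
finger_gap: 0.417
gripper_force: 50.6
t: 15.0
tcp_pos: [0.5288, -0.2367, 0.3247]
tool_rot: [-0.175, 0.985, 0.0, -0.001]
force: [-0.8, 0.3, -2.9]
finger_gap: 0.417
gripper_force: 50.6
t 15.0 tcp [ 0.5288 -0.2367  0.3247] psi 110.12 tilt [-0.0028  0.0004] dp [ 0.0044 -0.0193  0.3128] rot [ 0.0002 -0.0004 -0.0005] deg [ 0.08 -0.14 -0.18] F [-0.8  0.3 -2.9] T [-0.05  0.02  0.03] gap 0.417 gf 50.57449758052826 q [-0.61  0.44  1.52 -0.    1.18 -2.53]
filter 1347 [ 0.46378886 -0.27064626  0.146282  ] ((463.7130126953125, -270.90167236328125), (9.869275093078613, 79.41795349121094), 20.13631820678711) local [-0.075279   -0.03973888] [-0.06527102  0.039679  ]
base 10558 [-0.11994727 -0.05031199] [0.08735373 0.05021435]
block 15086 [-0.01822454 -0.02499237  0.02003821] [0.02574826 0.02499627 0.09803083] [1.39356474e-02 5.18176466e-05 2.97815244e-02]
```

View pics/w1.png

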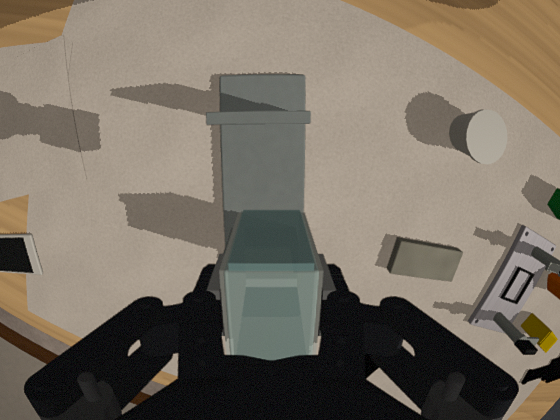

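```bash
python3 -m crank '[{"dp":[0.0034,-0.0193,0],"delta_rot":[0.0002,-0.0004,-0.0004],"fingers":-1},{"dp":[0,0,0.03],"delta_rot":[0,0,0],"fingers":-1},{"dp":[0,0,0.03],"delta_rot":[0,0,0],"fingers":-1},{"dp":[0,0,0.03],"delta_rot":[0,0,0],"fingers":-1},{"dp":[0,0,0],"delta_rot":[0,0,0],"fingers":-1},{"dp":[0,0,0],"delta_rot":[0,0,0],"fingers":-1},{"dp":[0,0,0],"delta_rot":[0,0,0],"fingers":-1}]'
cat > face.py <<'E'
from h import *
from station import manip
go(.5292,-.2467,.1683,110.2)
m=manip.camera_model('wrist'); st=manip.sense(); p,d=manip.snapshot('wrist')
vv,uu=np.nonzero(d>0)
P=np.array([by_depth(m,u,v,d[v,u],True) for u,v in zip(uu,vv)])
Q=R.from_quat(st['tool_rot']).inv().apply(P-st['tcp_pos'])
s=(abs(Q[:,0]-.025)<.003)&(abs(Q[:,1])<.015)&(Q[:,2]>.04)&(Q[:,2]<.093)
b=Q[s]
c=np.linalg.lstsq(np.c_[np.ones(len(b)),b[:,1],b[:,2]-.0633],b[:,0],rcond=None)[0]
print('face x at centre',c[0],'yaw deg',np.degrees(c[1]),'pitch deg',np.degrees(c[2]),len(b))
s=(abs(Q[:,0])<.03)&(abs(Q[:,1])<.03)&(Q[:,2]>.06)&(Q[:,2]<.105); b=Q[s]; print('bottom z',np.percentile(b[:,2],[99,100]))
e=Q[(abs(Q[:,0]-.025)<.004)&(Q[:,2]>.08)&(Q[:,2]<.095)&(abs(Q[:,1])<.03)]; print('y extent',e[:,1].min(),e[:,1].max())
E
python3 face.py
```

```text
t: 15.63
tcp_pos: [0.5316, -0.2475, 0.2811]
tool_rot: [-0.177, 0.984, -0.001, 0.001]
force: [-0.1, -0.0, -2.6]
finger_gap: 0.415
gripper_force: 50.5
t 15.63 tcp [ 0.5316 -0.2475  0.2811] psi 110.34 tilt [ 0.0029 -0.002 ] dp [0.0044 0.0038 0.2257] rot [-0.0005  0.0003  0.0004] deg [-0.16  0.12  0.14] F [-0.1 -0.  -2.6] T [-0.05 -0.02 -0.01] gap 0.415 gf 50.544371008872986 q [-0.63  0.5   1.56  0.    1.08 -2.55]
face x at centre 0.024731010069060255 yaw deg -0.08406910643100048 pitch deg -0.02741541378933932 2892
bottom z [0.09523068 0.09747531]
y extent -0.017986871278931494 0.017709521713942043
```

```bash
python3 -m crank '[{"dp":[0.0044,0.0038,0.02],"delta_rot":[-0.0005,0.0003,0.0004],"fingers":-1},{"dp":[0,0,0.03],"delta_rot":[0,0,0],"fingers":-1},{"dp":[0,0,0.03],"delta_rot":[0,0,0],"fingers":-1},{"dp":[0,0,0.03],"delta_rot":[0,0,0],"fingers":-1},{"dp":[0,0,0.03],"delta_rot":[0,0,0],"fingers":-1},{"dp":[0,0,0.03],"delta_rot":[0,0,0],"fingers":-1},{"dp":[0,0,0.02],"delta_rot":[0,0,0],"fingers":-1},{"dp":[0,0,0.02],"delta_rot":[0,0,0],"fingers":-1},{"dp":[0,0,0.01],"delta_rot":[0,0,0],"fingers":-1},{"dp":[0,0,0],"delta_rot":[0,0,0],"fingers":-1},{"dp":[0,0,0],"delta_rot":[0,0,0],"fingers":-1},{"dp":[0,0,0],"delta_rot":[0,0,0],"fingers":-1}]'
python3 face.py
```

```text
t: 16.68
tcp_pos: [0.5287, -0.246, 0.1711]
tool_rot: [-0.176, 0.984, 0.0, 0.0]
force: [-0.1, -0.6, -2.8]
finger_gap: 0.414
gripper_force: 50.7
t 16.68 tcp [ 0.5287 -0.246   0.1711] psi 110.22 tilt [0.     0.0004] dp [-0.0005 -0.0017  0.0056] rot [0.0001 0.     0.    ] deg [0.02 0.01 0.02] F [-0.1 -0.6 -2.8] T [-0.02 -0.02 -0.01] gap 0.414 gf 50.72467088699341 q [-0.63  0.65  1.65  0.    0.84 -2.55]
face x at centre 0.024705141318597027 yaw deg -0.0851324836685175 pitch deg -0.050393209411290565 2885
bottom z [0.0952295  0.09840663]
y extent -0.018184270144820804 0.017857633753871668
```

```bash
python3 -m crank '[{"dp":[-0.0005,-0.0015,0.0055],"delta_rot":[0,0,0],"fingers":-1},{"dp":[0,0,0],"delta_rot":[0,0,0],"fingers":-1},{"dp":[0,0,0],"delta_rot":[0,0,0],"fingers":-1},{"dp":[0,0,0],"delta_rot":[0,0,0],"fingers":-1},{"dp":[0,0,0],"delta_rot":[0,0,0],"fingers":-1},{"dp":[0,0,0],"delta_rot":[0,0,0],"fingers":-1},{"dp":[0,0,0],"delta_rot":[0,0,0],"fingers":-1},{"dp":[0,0,0],"delta_rot":[0,0,0],"fingers":-1}]'
python3 - <<'E'
from h import *
from station import manip
go(.5292,-.2467,.1683,110.2)
p,d=manip.snapshot('side'); cv2.imwrite('pics/side1.png',cv2.resize(p[130:400,150:450,::-1],None,fx=2,fy=2))
E
```

```text
t: 17.4
tcp_pos: [0.5287, -0.2463, 0.1677]
tool_rot: [-0.175, 0.984, 0.001, -0.001]
force: [-0.2, -0.5, -2.7]
finger_gap: 0.417
gripper_force: 50.7
t 17.4 tcp [ 0.5287 -0.2463  0.1677] psi 110.22 tilt [-0.0013  0.0014] dp [-0.0007 -0.0011 -0.0013] rot [ 0.0003 -0.0001  0.    ] deg [ 0.1  -0.04  0.02] F [-0.2 -0.5 -2.7] T [-0.03  0.04 -0.09] gap 0.417 gf 50.72586715221405 q [-0.63  0.66  1.65  0.    0.84 -2.55]
```

View pics/side1.png

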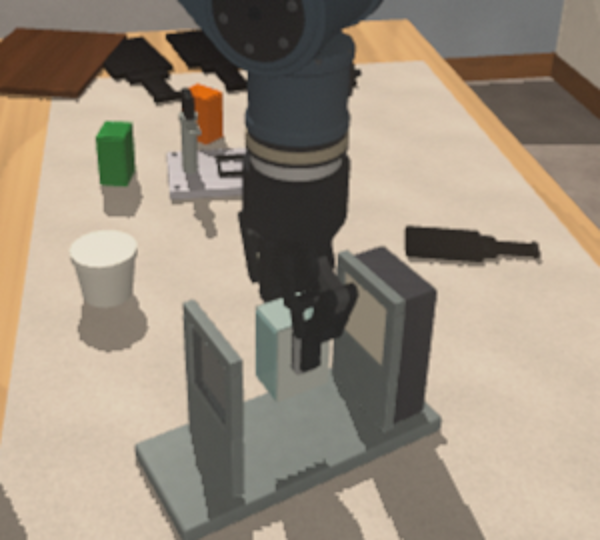

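The block (290,345) hangs upright between the filter frame and the lamp frame, centred and touching neither. The bystanders have not moved, so I'm handing in.

```bash
python3 -c "
from station import manip
print(manip.sense()['qd'].round(3)); print(manip.sign_off())"
```

```text
[-0.001 -0.001  0.001 -0.001  0.001  0.001]
the job is handed in; nothing more can be done
None
```

I turned both knobs to their end stops and handed the job in at about 17.5 s, with the block held still by its frosted faces, upright and within about 1 mm of the light's centre by my measurements, clear of the viewer; no verdict was returned.

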